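# Shut the circuit board in its soldering frame and turn the frame over

## Task

Two hinged soldering frames stand open on the bench, and only one has a circuit board lying in its tray. Shut the lid of that one down over the board, then take the frame by its ball handle and turn the whole frame over, so that it lies flat on its lid on the bench with the board still shut inside, ready for soldering from the back. Lay it down under control, do not let it drop over.

Things in the scene. Friction and masses are not known exactly. Their poses are not given: they have to be found in the camera images.
- holder: The loaded soldering frame, a loose 0.4 kg clamshell: aluminium tray 80 x 110 x 20 mm (x, y, z) with a window in its floor, lid 80 x 110 x 12 mm (32 mm in all when shut), ball handle. Origin: centre of the tray's underside; z points to the lid side, -x to the handle, +x to the hinge, whose line runs along y at x = 40, z = 20 mm. Turned over, the origin is 32 mm up. The other frame is empty.
- holder_grip (a point): Centre of the black ball knob on the end of the handle, where it is gripped: 24 mm across, 40 mm out from the tray's edge (frame x = -80, y = 0, z = 16 mm) on a steel rod 10 mm thick along x; axes as the frame's. Gripped from both sides along y it swivels between the fingers, so the frame can be turned like a page over its hinge edge, which rests on the bench.
- board_center (a point): Centre of the circuit board, a green plate 60 x 90 x 3 mm with components, 12 mm high in all, 0.04 kg, lying loose in the tray with 2 mm play all round, components up, on a ledge 6 mm above the tray's underside. Only the shut lid holds it in.
- lid (a joint): Lid angle in rad: 0 is shut on the tray, 1.57 upright; it starts at 1.7 to 2.05, leaning back beyond the hinge. The lid reaches 80 mm from the hinge line, which lies on its inner face. The hinge is stiff (0.08 N m): the lid stays where it is left and takes 1 to 2 N near its free edge to move.
Not all that is in view belongs to the job. What is shaped like the holder but blue or green is not meant.

How it is judged:
On the way:
1. the lid is shut over the board while the frame still stands on its tray (value of joint lid below 0.12 rad and angle between holder's own z axis and vertical below 0.3 rad and distance between board_center and holder below 0.022 m), for 0.2 s.
At the end, for the whole second after the job is handed in: The loaded frame lies upside down and flat (within 10 degrees) on its lid on the bench, at rest, its lid shut (under 0.15 rad) and the board inside its tray (the board's centre within 25 mm of the tray's underside centre) (angle between holder's own z axis and vertical above 2.96 rad and value of joint lid below 0.15 rad and distance between board_center and holder below 0.025 m and height (world z) of holder below 0.045 m and linear speed of holder below 0.02 m/s); the robot touches nothing.
It fails at once if the loaded frame is let drop or flung over (it turns faster than 9 rad/s) (angular speed of holder above 9 rad/s).
It also fails if it takes over 69 s, if anything falls off the work surface, if the arm or the gripper's body presses on something with over 40 N, if the wrist force passes 120 N, or if a joint passes its speed limit or range.

## Robot

A 7-joint arm with a two-finger parallel gripper is mounted at the origin on the work surface. World frame = base frame: x ahead of the robot, y to its left, z up, the work surface at z = 0. Lengths are in m, angles in rad, forces in N, time in s.
With the tool pointing down it reaches from about 0.425 to 0.825 m from the base axis. Payload 3.6 kg.
Tool frame: the origin (TCP) lies between the finger pads; the fingertips stand manip.tip_extent ahead of it and the grasp point (between the pads) lies 6 mm ahead of it (manip.tip_extent is the distance from the TCP to the fingertips, in m); z points along the fingers, y is the line along which they close (so a half turn about z gives the same grasp; the last joint's range is limited). The gripper opens to 93 mm and grips with 3 to 60 N. Pads are 15 mm wide; open, the fingers measure 128 mm over their backs; the gripper's body (75 mm by 188 mm) begins 65 mm behind the grasp point.
Start: joints at [1.161, 0.615, -0.013, 1.423, 0.008, 1.103, -0.04], TCP at [0.243, -0.603, 0.244] pointing down, gripper open.
Joint ranges: [-3.12, 3.12], [-0.3, 2.06], [-1.34, 1.32], [0.26, 2.42], [-1.36, 4.5], [0.01, 1.98], [-2.84, 2.84]. Speed limits (rad/s): [2.79, 2.79, 3.14, 3.14, 3.14, 3.14, 3.14].

## Interface

Orientations are given as a 3x3 rotation matrix whose columns are the frame's x, y, z axes.
In Python, from workcell import status, vision, manip gives the robot as it stands. The module is installed in compiled form; this text tells all that it offers.
- The arm moves only by the shell command python3 -m handwheel 'ROWS' [FORCE]. ROWS is JSON, a list of rows, each an object with "claw": the finger opening in mm, from 0 to 93; "xyz": the shift along the tool's x, y, z in mm, a list of three; "twist": the turn, a rotation vector about the tool's x, y, z in rad, a list of three. In form: [{"claw": claw, "xyz": [dx, dy, dz], "twist": [ax, ay, az]}, ...]. A call has 1 to 8 rows; each row is the pose to reach, as a shift and turn from the pose commanded when the call began, along the tool's axes at that moment; what a row does not reach only later rows make up. A row lasts 1/12 s, in which the tool goes at most 41.7 mm and 7.16 degrees, less where a joint would pass 70% of its speed; a pose out of reach is approached as far as the arm can. A call with a gripper value outside its range is refused whole. The fingers move at their own pace and stop on an object; FORCE is the grip in N (left out, the last holds). Time passes only in rows, so rows that repeat a pose let the fingers close. It gives the time, the measured TCP pose, the force, the opening and the grip force at its end, in the units of the state.
- status.state(): the state, without advancing time (a new reading comes with each control period).
- vision.snapshot(name): name is "side" or "top"; returns the picture (420x560x3 uint8, red, green, blue); there is no depth.
- vision.camera_info(name): a dict with "mtx" (3x3 intrinsics, pixels), "R" (3x3) and "t" (3): a world point X has camera coordinates R X + t. Camera axes: x right, y down, z forward; pixel columns grow to the right and rows downward; lengths in m; the calibration is good to about 2 mm. A picture is of the moment at which its call begins. camera_info takes no time and is no camera call.
- manip.hand_in(): hands the job in; it is judged then, once.
The state is a dict: "time_s": time; "joints": joint angles; "joint_velocities": joint speeds; "tau": joint torques, N m; "tcp_pos": TCP position; "tcp_rot": TCP orientation; "contact_force": force on the tool from outside, world axes, zero at the start; "wrist_torque": the same for the moment, N m; "grip_width": finger opening in m; "gripper_force": force on a finger pad.
Only numpy, scipy, OpenCV 4.12 (cv2) and the standard library are available. Lean on these libraries where they do the work, as an engineer would, in place of code of your own. Each camera call takes 0.05 s, during which the arm holds its last target. There are 200 camera calls.

## Working session

There is one attempt and no reset: what is moved stays moved. The work goes in short steps, Python scripts to look and compute and a shell command to move; the robot and the scene stay as the last step left them, time stands still between calls to the robot, and variables do not carry over. Pictures are saved under pics/ and viewed, at most 10 in all, crops included, and the job is handed in when it is done.

```bash
mkdir -p pics
python3 - <<'E'
from workcell import status, vision, manip
import cv2, numpy as np
for n in("side","top"):
    im=vision.snapshot(n); cv2.imwrite(f"pics/{n}0.png",im[:,:,::-1])
    c=vision.camera_info(n); print(n,np.round(c["mtx"],1).tolist(),np.round(c["R"],3).tolist(),np.round(c["t"],3).tolist(), np.round(-np.array(c["R"]).T@c["t"],3))
s=status.state(); print(manip.tip_extent); print({k:np.round(v,3).tolist() for k,v in s.items()})
E
```

```text
side [[380.2, 0.0, 277.1], [0.0, 380.2, 207.8], [0.0, 0.0, 1.0]] [[-0.998, -0.056, 0.01], [-0.042, 0.609, -0.792], [0.038, -0.791, -0.61]] [0.468, 0.025, 1.002] [0.43  0.804 0.626]
top [[433.0, 0.0, 280.4], [0.0, 433.0, 205.2], [0.0, 0.0, 1.0]] [[0.028, -1.0, 0.013], [-0.992, -0.029, -0.122], [0.122, -0.009, -0.993]] [0.069, 0.46, 1.245] [0.303 0.094 1.29 ]
0.025
{'time_s': 0.1, 'joints': [1.161, 0.616, -0.013, 1.425, 0.008, 1.103, -0.04], 'joint_velocities': [-0.001, -0.001, 0.001, -0.003, -0.0, 0.002, 0.001], 'tau': [0.001, -46.004, 0.209, -16.625, -0.061, 0.017, 0.0], 'tcp_pos': [0.243, -0.602, 0.243], 'tcp_rot': [[0.928, 0.374, -0.001], [0.374, -0.928, 0.002], [-0.0, -0.002, -1.0]], 'contact_force': [0.023, 0.718, 0.399], 'wrist_torque': [-0.013, -0.001, -0.019], 'gripper_force': 0.0, 'grip_width': 0.093}
```

View pics/side0.png

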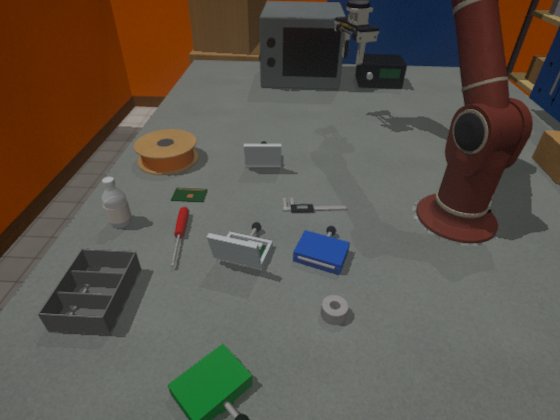

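View pics/top0.png

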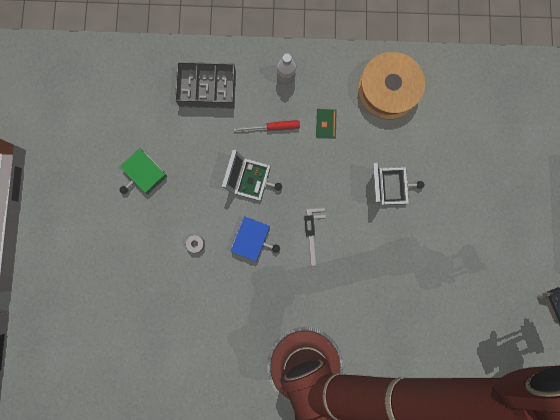

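The side view shows the loaded frame's lid at (238,250), with its ball at (256,227). In the top view its tray, holding the green board, is at (252,180), the ball at (278,186) and the lid at (233,170) on the left. The frame at top (392,185) is empty. Blue and green frames are decoys.

```bash
cat > h.py <<'E'
from workcell import status, vision, manip
import cv2, numpy as np
def ray(n,uv,z):
    c=vision.camera_info(n); R=np.array(c["R"]); o=-R.T@np.array(c["t"])
    d=R.T@np.linalg.inv(np.array(c["mtx"]))@np.array([uv[0],uv[1],1.0]); return o+d*(z-o[2])/d[2]
def proj(n,X):
    c=vision.camera_info(n); p=np.array(c["mtx"])@(np.array(c["R"])@np.array(X)+np.array(c["t"])); return p[:2]/p[2]
def tri(uv1,uv2):
    A=[];b=[]
    for n,uv in(("top",uv1),("side",uv2)):
        o=-np.array(vision.camera_info(n)["R"]).T@np.array(vision.camera_info(n)["t"])
        d=ray(n,uv,0)-o; d/=np.linalg.norm(d); P=np.eye(3)-np.outer(d,d); A.append(P); b.append(P@o)
    return np.linalg.lstsq(np.vstack(A),np.hstack(b),rcond=None)[0]
def crop(n,x0,x1,y0,y1,k,name):
    im=vision.snapshot(n)[y0:y1,x0:x1,::-1]; cv2.imwrite("pics/"+name,cv2.resize(im,None,fx=k,fy=k,interpolation=cv2.INTER_CUBIC))
E
python3 - <<'E'
from h import *
t=cv2.imread("pics/top0.png"); s=cv2.imread("pics/side0.png")
a=cv2.resize(t[145:210,215:290],None,fx=6,fy=6,interpolation=cv2.INTER_CUBIC)
b=cv2.resize(s[215:280,200:275],None,fx=5,fy=6,interpolation=cv2.INTER_CUBIC)[:390,:340]
cv2.imwrite("pics/c0.png",np.hstack([a,b]))
def dark(im,x0,x1,y0,y1):
    m=(im[y0:y1,x0:x1].max(2)<60).astype(np.uint8); n,l,st,c=cv2.connectedComponentsWithStats(m)
    return [(st[i,4],st[i,:4].tolist(),(c[i]+[x0,y0]).round(1).tolist()) for i in range(1,n) if st[i,4]>8]
bt=dark(t,268,290,175,198); bs=dark(s,246,268,218,238); print(bt,bs)
g=tri(bt[0][2],bs[0][2]); print("ball",g,ray("top",bt[0][2],.016))
hsv=cv2.cvtColor(t,cv2.COLOR_BGR2HSV)[155:205,235:275]
w=((hsv[...,1]<30)&(hsv[...,2]>190)).astype(np.uint8); print(w.sum())
for r in w: print(''.join('.#'[v] for v in r))
E
```

```text
[(np.int32(39), [7, 8, 7, 7], [277.8, 186.2])] [(np.int32(51), [6, 5, 9, 9], [256.5, 226.2])]
ball [0.51559181 0.09150867 0.01670903] [0.51623284 0.0914947  0.016     ]
83
........................................
........................................
........................................
........................................
..........#.............................
............##..........................
...............####.....................
...................###..................
.......................###..............
..........................###...........
..............................#.........
.................................#......
.................................#......
................................#.......
........#.......................#.......
................................#.......
...............................#........
.......#.......................#........
...............................#........
...............................#........
..............................#.........
..............................#.........
..........................
[... 421 characters left out ...]
...
...........................#............
....................#.....#.............
.#..................#.....#.............
#.........................#.............
#..#.....................#..............
....####.................#..............
........###..............#..............
...........####..........#..............
...............###......#...............
...................###..#...............
........................#...............
........................................
........................................
........................................
........................................
........................................
........................................
```

View pics/c0.png

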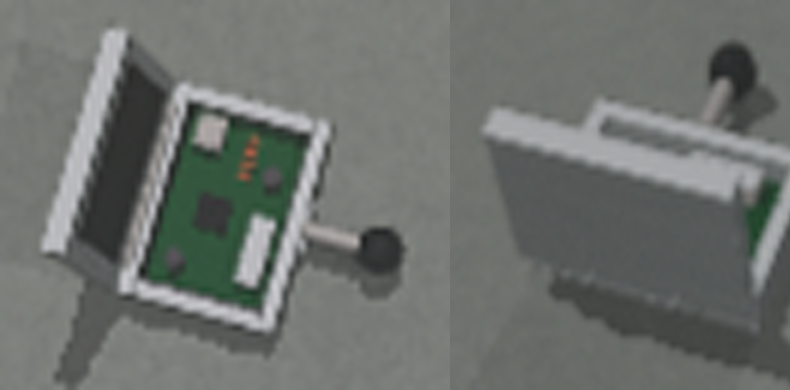

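Ball found at (0.516, 0.092, 0.016), which matches its expected 16 mm height. Next I'll work out the frame axes, the lid angle and the waypoints.

```bash
cat >> h.py <<'E'
def tool(P_tip,yaw):
    """P_tip world -> shift in current tool axes (mm) for tip at P, and yaw twist about tool z"""
    s=status.state(); R=np.array(s["tcp_rot"]); p=np.array(s["tcp_pos"]); d=(np.array(P_tip)+[0,0,manip.tip_extent]-p)*1000
    a=np.arctan2(R[1,0],R[0,0]); return np.round(R.T@d,1), round(-(yaw-a),3)
E
python3 - <<'E'
from h import *
q=lambda x,y:(215+x/6-.5,145+y/6-.5)
A=ray("top",q(327,124),.02);B=ray("top",q(270,329),.02); C=ray("top",q(180,86),.02);D=ray("top",q(123,292),.02)
print("rim corners",A.round(4),B.round(4),C.round(4),D.round(4),np.linalg.norm(A-B),np.linalg.norm(C-D),np.linalg.norm(A-C))
ball=np.array([.516,.0915,.016])
yf=(A-B)/np.linalg.norm(A-B)+(C-D)/np.linalg.norm(C-D); yf=-yf/np.linalg.norm(yf) 
xf=np.array([yf[1],-yf[0],0]); m=(C+D)/2-ball; m[2]=0
if xf@m<0: xf=-xf
print("xf edges",xf, "xf ball",m/np.linalg.norm(m),"dist ball-hinge",np.linalg.norm(m))
# lid free edge: top view left edge inner/outer corners, side view corners
E1=tri(q(113,28),(200+490/5-.5,215+110/6-.5)); print("lid edge corner tri",E1.round(3), q(113,28))
c=(A+B+C+D)/4; print("centre",c, "from ball",ball+.08*xf)
for th in (1.7,1.8,1.9,2.0): 
  for y in(.055,-.055):
    P=ball+xf*(.08+.04-.08*np.cos(th)+.012*np.sin(th))+np.array([-xf[1],xf[0],0])*y; P[2]=.02+.08*np.sin(th)+.012*np.cos(th); print(th,y,proj("top",P).round(1),proj("side",P).round(1))
print("seen top",q(115,30),q(45,250))
E
```

```text
rim corners [0.5784 0.1196 0.02  ] [0.4746 0.1445 0.02  ] [0.5955 0.1935 0.02  ] [0.4908 0.2176 0.02  ] 0.10677794663541344 0.10736783566443159 0.07579293926346206
xf edges [0.22885618 0.97346025 0.        ] xf ball [0.23152084 0.97282995 0.        ] dist ball-hinge 0.11723622088329355
lid edge corner tri [0.501 0.23  0.158] (233.33333333333334, 149.16666666666666)
centre [0.53481979 0.16880658 0.02      ] from ball [0.53430849 0.16937682 0.016     ]
1.7 0.055 [223.6 187.3] [258.1 244.3]
1.7 -0.055 [234.2 150. ] [208.1 233.7]
1.8 0.055 [221.  186.7] [256.9 247.7]
1.8 -0.055 [231.7 149.5] [206.7 237. ]
1.9 0.055 [218.7 186.2] [255.7 251.4]
1.9 -0.055 [229.3 149.1] [205.3 240.5]
2.0 0.055 [216.4 185.8] [254.6 255.2]
2.0 -0.055 [227.1 148.9] [204.1 244.1]
seen top (233.66666666666666, 149.5) (222.0, 186.16666666666666)
```

Run:
```python
from h import *
xf=np.array([.23,.973,0]); O=np.array([.5344,.1693,0])
print(tool(O+xf*.115+[0,0,.2],1.339)); print(tool([.55,-.2,.2],1.339)); print(tool([.55,-.2,.2],.6))
```

```text
(array([ 625.3, -700.6,   19.2]), np.float64(-0.956))
(array([ 435.5, -258.3,   18.2]), np.float64(-0.956))
(array([ 435.5, -258.3,   18.2]), np.float64(-0.217))
```

```bash
python3 -m handwheel '[{"claw":0,"xyz":[40,-24,0],"twist":[0,0,-0.1]},{"claw":0,"xyz":[75,-45,0],"twist":[0,0,-0.2]},{"claw":0,"xyz":[110,-65,0],"twist":[0,0,-0.3]},{"claw":0,"xyz":[145,-86,0],"twist":[0,0,-0.4]},{"claw":0,"xyz":[180,-107,0],"twist":[0,0,-0.5]},{"claw":0,"xyz":[215,-128,0],"twist":[0,0,-0.6]},{"claw":0,"xyz":[250,-148,0],"twist":[0,0,-0.7]},{"claw":0,"xyz":[285,-168,0],"twist":[0,0,-0.8]}]' 10
python3 - <<'E'
from h import *
xf=np.array([.23,.973,0]); O=np.array([.5344,.1693,0])
print(tool(O+xf*.115+[0,0,.2],1.339))
E
```

```text
time_s: 0.77
tcp_pos: [0.4451, -0.3387, 0.2435]
tcp_rot: [[0.374, 0.928, -0.001], [0.928, -0.374, 0.0], [0.0, -0.001, -1.0]]
contact_force: [0.6, -0.6, -0.5]
grip_width: 0.0443
gripper_force: 0.0
(array([ 618.2, -124.2,   18.6]), np.float64(-0.151))
```

```bash
python3 -m handwheel '[{"claw":0,"xyz":[40,-8,2],"twist":[0,0,-0.05]},{"claw":0,"xyz":[80,-16,4],"twist":[0,0,-0.1]},{"claw":0,"xyz":[120,-24,6],"twist":[0,0,-0.15]},{"claw":0,"xyz":[160,-32,8],"twist":[0,0,-0.15]},{"claw":0,"xyz":[200,-40,8],"twist":[0,0,-0.15]},{"claw":0,"xyz":[240,-48,8],"twist":[0,0,-0.15]},{"claw":0,"xyz":[280,-56,8],"twist":[0,0,-0.15]},{"claw":0,"xyz":[315,-63,8],"twist":[0,0,-0.15]}]'
python3 - <<'E'
from h import *
xf=np.array([.23,.973,0]); O=np.array([.5344,.1693,0])
print(tool(O+xf*.115+[0,0,.2],1.339))
E
```

```text
time_s: 1.43
tcp_pos: [0.5051, -0.0223, 0.2356]
tcp_rot: [[0.234, 0.972, -0.0], [0.972, -0.234, 0.001], [0.001, -0.0, -1.0]]
contact_force: [1.2, -0.3, -0.2]
grip_width: 0.0006
gripper_force: 0.0
(array([308.1, -16.8,  10.8]), np.float64(-0.005))
```

Next I'll go to hover behind the lid, then descend to tip z = 77 mm.

```bash
python3 -m handwheel '[{"claw":0,"xyz":[40,-3,0],"twist":[0,0,0]},{"claw":0,"xyz":[80,-6,0],"twist":[0,0,0]},{"claw":0,"xyz":[120,-9,0],"twist":[0,0,0]},{"claw":0,"xyz":[160,-12,0],"twist":[0,0,0]},{"claw":0,"xyz":[200,-15,0],"twist":[0,0,0]},{"claw":0,"xyz":[240,-17,0],"twist":[0,0,0]},{"claw":0,"xyz":[280,-17,0],"twist":[0,0,0]},{"claw":0,"xyz":[308,-17,10],"twist":[0,0,0]}]'
python3 -m handwheel '[{"claw":0,"xyz":[0,0,40],"twist":[0,0,0]},{"claw":0,"xyz":[0,0,80],"twist":[0,0,0]},{"claw":0,"xyz":[0,0,115],"twist":[0,0,0]},{"claw":0,"xyz":[0,0,123],"twist":[0,0,0]},{"claw":0,"xyz":[0,0,123],"twist":[0,0,0]}]'
python3 - <<'E'
from h import *
xf=np.array([.23,.973,0]); O=np.array([.5344,.1693,0])
print(tool(O+xf*.115+[0,0,.077],1.339))
crop("side",150,330,170,300,4.4,"s1.png")
E
```

```text
time_s: 2.1
tcp_pos: [0.5616, 0.2835, 0.2271]
tcp_rot: [[0.232, 0.973, 0.003], [0.973, -0.232, 0.004], [0.005, 0.002, -1.0]]
contact_force: [0.0, 1.0, 0.5]
grip_width: 0.0005
gripper_force: 0.0
time_s: 2.52
tcp_pos: [0.5594, 0.2768, 0.0995]
tcp_rot: [[0.236, 0.972, -0.006], [0.972, -0.236, -0.004], [-0.005, -0.005, -1.0]]
contact_force: [-0.7, -0.1, 1.1]
grip_width: 0.0004
gripper_force: 0.0
(array([ 4.6,  0.4, -2.5]), np.float64(-0.006))
```

View pics/s1.png

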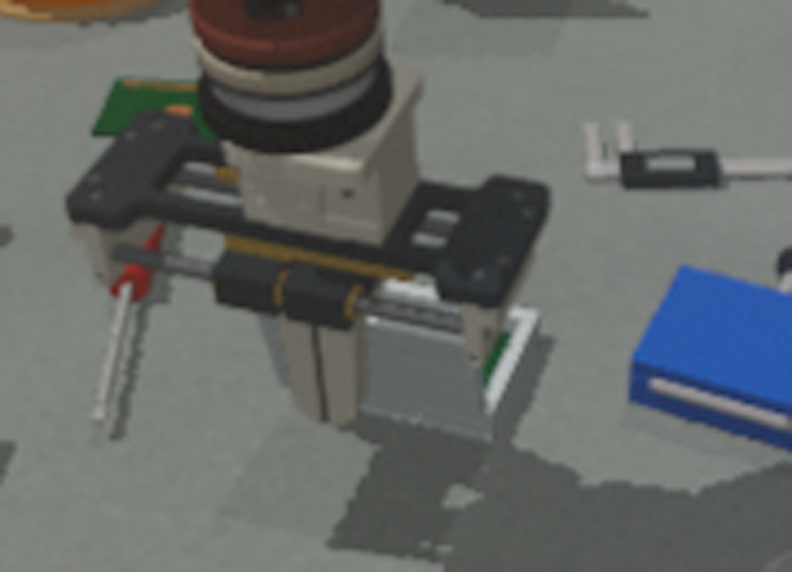

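The closed fingers stand behind the lid, clear of everything (tip at crop (330,420)). Now I'll push gently.

```bash
python3 -m handwheel '[{"claw":0,"xyz":[-20,0,0],"twist":[0,0,0]},{"claw":0,"xyz":[-36,0,0],"twist":[0,0,0]},{"claw":0,"xyz":[-42,0,0],"twist":[0,0,0]},{"claw":0,"xyz":[-48,0,0],"twist":[0,0,0]},{"claw":0,"xyz":[-54,0,-1],"twist":[0,0,0]},{"claw":0,"xyz":[-60,0,-2],"twist":[0,0,0]},{"claw":0,"xyz":[-66,0,-3],"twist":[0,0,0]},{"claw":0,"xyz":[-72,0,-3],"twist":[0,0,0]}]'
python3 - <<'E'
from h import *
xf=np.array([.23,.973,0]); O=np.array([.5344,.1693,0])
print(tool(O+xf*.037+[0,0,.08],1.339))
crop("side",180,300,180,280,3,"s2.png")
t=vision.snapshot("top"); cv2.imwrite("pics/t2.png",cv2.resize(t[140:215,200:300,::-1],None,fx=4,fy=4))
a=cv2.imread("pics/s2.png");b=cv2.imread("pics/t2.png"); cv2.imwrite("pics/c2.png",np.hstack([a,b]))
E
```

```text
time_s: 3.23
tcp_pos: [0.5446, 0.2082, 0.1062]
tcp_rot: [[0.235, 0.972, 0.001], [0.972, -0.235, 0.001], [0.001, 0.001, -1.0]]
contact_force: [1.0, 0.8, -0.7]
grip_width: 0.0003
gripper_force: 0.6
(array([-3.3, -1. ,  1.2]), np.float64(-0.006))
```

View pics/c2.png

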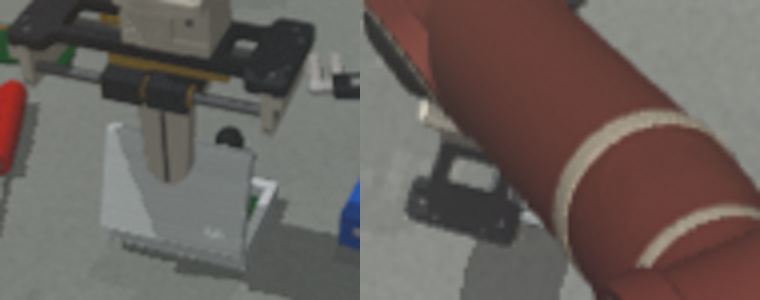

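The lid is turning with the fingers and the frame is in place. I'll follow the arc down.

```bash
python3 -m handwheel '[{"claw":0,"xyz":[-7,0,1],"twist":[0,0,0]},{"claw":0,"xyz":[-13,0,3],"twist":[0,0,0]},{"claw":0,"xyz":[-19,0,6],"twist":[0,0,0]},{"claw":0,"xyz":[-25,0,9],"twist":[0,0,0]},{"claw":0,"xyz":[-31,0,14],"twist":[0,0,0]},{"claw":0,"xyz":[-36,0,19],"twist":[0,0,0]},{"claw":0,"xyz":[-41,0,25],"twist":[0,0,0]},{"claw":0,"xyz":[-45,0,30],"twist":[0,0,0]}]'
python3 -m handwheel '[{"claw":0,"xyz":[-3,0,5],"twist":[0,0,0]},{"claw":0,"xyz":[-5,0,9],"twist":[0,0,0]},{"claw":0,"xyz":[-7,0,13],"twist":[0,0,0]},{"claw":0,"xyz":[-8,0,16],"twist":[0,0,0]},{"claw":0,"xyz":[-8,0,18],"twist":[0,0,0]},{"claw":0,"xyz":[-8,0,19],"twist":[0,0,0]}]'
python3 - <<'E'
from h import *
xf=np.array([.23,.973,0]); O=np.array([.5344,.1693,0])
print(tool(O+xf*-.012+[0,0,.032],1.339))
crop("side",180,300,180,280,5,"s3.png")
E
```

```text
time_s: 4.0
tcp_pos: [0.5334, 0.1635, 0.0749]
tcp_rot: [[0.236, 0.972, -0.001], [0.972, -0.236, -0.0], [-0.001, -0.0, -1.0]]
contact_force: [-0.3, 0.2, 0.7]
grip_width: 0.0003
gripper_force: 0.4
time_s: 4.5
tcp_pos: [0.5318, 0.1561, 0.0572]
tcp_rot: [[0.236, 0.972, -0.0], [0.972, -0.236, -0.002], [-0.002, -0.0, -1.0]]
contact_force: [-2.7, -2.4, 12.6]
grip_width: 0.0005
gripper_force: 6.2
(array([ 1.5, -0.5,  0.2]), np.float64(-0.006))
```

View pics/s3.png

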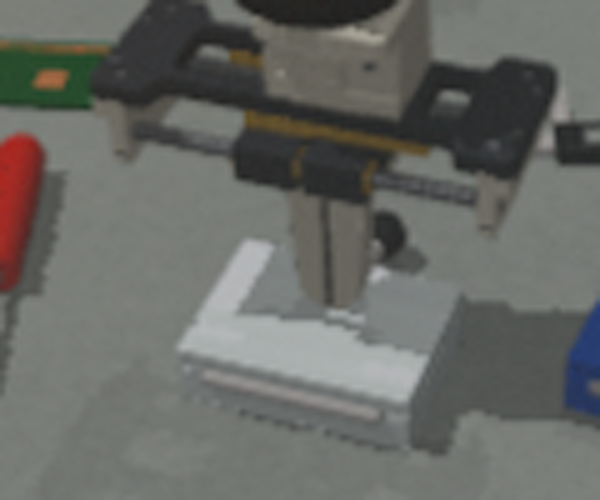

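The lid is shut flat, with 12 N of pressure at tip z = 32 mm. I'll lift, re-measure the ball, then go to it.

```bash
python3 -m handwheel '[{"claw":0,"xyz":[0,0,-30],"twist":[0,0,0]},{"claw":20,"xyz":[0,0,-70],"twist":[0,0,0]},{"claw":50,"xyz":[0,0,-100],"twist":[0,0,0]},{"claw":60,"xyz":[0,0,-110],"twist":[0,0,0]},{"claw":60,"xyz":[0,0,-110],"twist":[0,0,0]}]'
cat >> h.py <<'E'
def ballside(x0=235,x1=285,y0=205,y1=245):
    s=vision.snapshot("side")[y0:y1,x0:x1]; m=(s.max(2)<60).astype(np.uint8)
    n,l,st,c=cv2.connectedComponentsWithStats(m); 
    return [(int(st[i,4]),st[i,:4].tolist(),(c[i]+[x0,y0]).round(1).tolist(),ray("side",c[i]+[x0,y0],.016).round(4)) for i in range(1,n) if st[i,4]>15]
E
python3 - <<'E'
from h import *
print(ray("side",(256.5,226.2),.016))
b=ballside(); print(b)
for k in b: print(tool(k[3]+[0,0,.05-.016],1.339))
crop("side",180,300,180,280,5,"s4.png")
E
```

```text
time_s: 4.97
tcp_pos: [0.5335, 0.1573, 0.1695]
tcp_rot: [[0.236, 0.972, 0.006], [0.972, -0.236, 0.002], [0.003, 0.006, -1.0]]
contact_force: [-0.3, 0.5, 0.4]
grip_width: 0.0224
gripper_force: 0.0
[0.51517083 0.09079088 0.016     ]
[(46, [17, 18, 9, 9], [256.5, 226.1], array([0.5153, 0.0905, 0.016 ]))]
(array([-68.3,  -1. ,  92.3]), np.float64(-0.006))
```

View pics/s4.png

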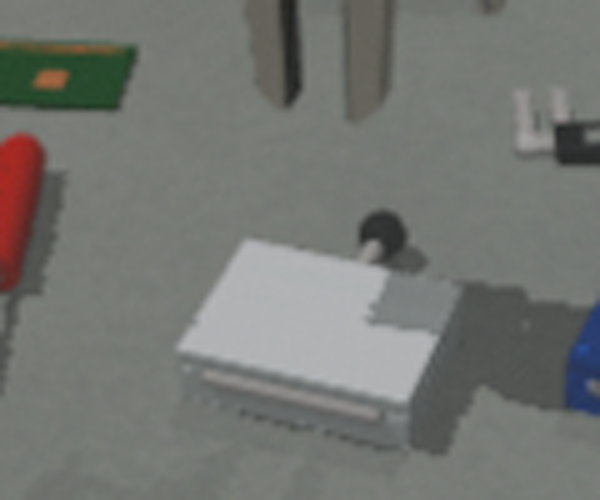

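The frame is unmoved and the lid shut, with the ball at crop (382,235), which is full-frame (256.5,226). Going over the ball.

```bash
python3 -m handwheel '[{"claw":60,"xyz":[-35,-1,0],"twist":[0,0,0]},{"claw":60,"xyz":[-68,-1,0],"twist":[0,0,0]},{"claw":60,"xyz":[-68,-1,40],"twist":[0,0,0]},{"claw":60,"xyz":[-68,-1,75],"twist":[0,0,0]},{"claw":60,"xyz":[-68,-1,92],"twist":[0,0,0]},{"claw":60,"xyz":[-68,-1,92],"twist":[0,0,0]},{"claw":60,"xyz":[-68,-1,92],"twist":[0,0,0]}]'
python3 - <<'E'
from h import *
print(tool([.5158,.0912,.003],1.339))
E
```

```text
time_s: 5.65
tcp_pos: [0.5131, 0.0906, 0.0726]
tcp_rot: [[0.235, 0.972, -0.005], [0.972, -0.235, -0.001], [-0.002, -0.005, -1.0]]
contact_force: [0.2, 0.0, 0.9]
grip_width: 0.0598
gripper_force: 0.0
(array([ 1.3,  2.7, 44.5]), np.float64(-0.006))
```

```bash
python3 -m handwheel '[{"claw":60,"xyz":[1,2,15],"twist":[0,0,0]},{"claw":60,"xyz":[1,2,30],"twist":[0,0,0]},{"claw":60,"xyz":[1,2,40],"twist":[0,0,0]},{"claw":60,"xyz":[1,2,43],"twist":[0,0,0]},{"claw":60,"xyz":[1,2,43],"twist":[0,0,0]},{"claw":60,"xyz":[1,2,43],"twist":[0,0,0]}]'
python3 -m handwheel '[{"claw":35,"xyz":[0,0,0],"twist":[0,0,0]},{"claw":25,"xyz":[0,0,0],"twist":[0,0,0]},{"claw":20,"xyz":[0,0,0],"twist":[0,0,0]},{"claw":15,"xyz":[0,0,0],"twist":[0,0,0]},{"claw":15,"xyz":[0,0,0],"twist":[0,0,0]},{"claw":15,"xyz":[0,0,0],"twist":[0,0,0]},{"claw":15,"xyz":[0,0,0],"twist":[0,0,0]},{"claw":15,"xyz":[0,0,0],"twist":[0,0,0]}]' 15
python3 -c "
from h import *
print(tool([.5158,.0912,.003],1.339))"
```

```text
time_s: 6.15
tcp_pos: [0.5174, 0.0916, 0.0323]
tcp_rot: [[0.235, 0.972, 0.001], [0.972, -0.235, 0.0], [0.001, 0.001, -1.0]]
contact_force: [0.5, -0.5, 0.7]
grip_width: 0.0605
gripper_force: 0.0
time_s: 6.82
tcp_pos: [0.5171, 0.0913, 0.0318]
tcp_rot: [[0.236, 0.972, 0.0], [0.972, -0.236, 0.0], [0.0, 0.0, -1.0]]
contact_force: [-0.3, 0.5, 1.5]
grip_width: 0.0228
gripper_force: 15.0
(array([-0.4, -1.3,  3.8]), np.float64(-0.006))
```

The opening of 22.8 mm is under 24, so the pads sit a little above the ball's equator. I'll lower 4 mm and regrip.

```bash
python3 -m handwheel '[{"claw":40,"xyz":[0,0,0],"twist":[0,0,0]},{"claw":40,"xyz":[0,-1,2],"twist":[0,0,0]},{"claw":40,"xyz":[0,-1,4],"twist":[0,0,0]},{"claw":40,"xyz":[0,-1,4.5],"twist":[0,0,0]},{"claw":40,"xyz":[0,-1,4.5],"twist":[0,0,0]}]'
python3 -m handwheel '[{"claw":25,"xyz":[0,0,0],"twist":[0,0,0]},{"claw":20,"xyz":[0,0,0],"twist":[0,0,0]},{"claw":15,"xyz":[0,0,0],"twist":[0,0,0]},{"claw":15,"xyz":[0,0,0],"twist":[0,0,0]},{"claw":15,"xyz":[0,0,0],"twist":[0,0,0]},{"claw":15,"xyz":[0,0,0],"twist":[0,0,0]}]' 15
python3 -c "
from h import *
print(tool([.5158,.0912,.003],1.339))"
```

```text
time_s: 7.23
tcp_pos: [0.5158, 0.0915, 0.0268]
tcp_rot: [[0.236, 0.972, -0.001], [0.972, -0.236, -0.0], [-0.0, -0.001, -1.0]]
contact_force: [-0.2, 1.0, 0.7]
grip_width: 0.0399
gripper_force: 0.0
time_s: 7.73
tcp_pos: [0.5163, 0.0915, 0.0272]
tcp_rot: [[0.236, 0.972, 0.001], [0.972, -0.236, 0.0], [0.0, 0.0, -1.0]]
contact_force: [1.1, -0.8, -2.0]
grip_width: 0.023
gripper_force: 15.0
(array([-0.4, -0.5, -0.8]), np.float64(-0.006))
```

```bash
python3 -m handwheel '[{"claw":15,"xyz":[1.3,0,-8],"twist":[0,0,0]},{"claw":15,"xyz":[3,0,-15.5],"twist":[0,0,0]},{"claw":15,"xyz":[5.5,0,-23],"twist":[0,0,0]},{"claw":15,"xyz":[8,0,-30.5],"twist":[0,0,0]},{"claw":15,"xyz":[11.5,0,-37.5],"twist":[0,0,0]},{"claw":15,"xyz":[15.5,0,-44.5],"twist":[0,0,0]},{"claw":15,"xyz":[19.5,0,-51.5],"twist":[0,0,0]},{"claw":15,"xyz":[24,0,-58],"twist":[0,0,0]}]' 20
python3 - <<'E'
from h import *
crop("side",160,310,160,280,5,"s5.png")
E
```

```text
time_s: 8.4
tcp_pos: [0.5217, 0.1154, 0.086]
tcp_rot: [[0.236, 0.972, 0.0], [0.972, -0.236, 0.0], [0.0, 0.0, -1.0]]
contact_force: [-0.2, 0.1, -3.4]
grip_width: 0.0224
gripper_force: 20.0
```

View pics/s5.png

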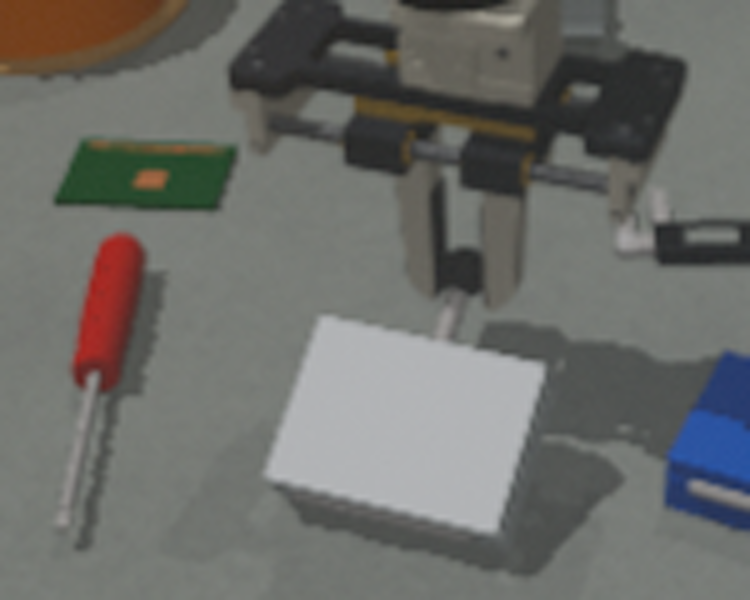

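The frame is tilted about 30° with its hinge edge on the bench. Continuing to 60° and then 90°.

```bash
python3 -m handwheel '[{"claw":15,"xyz":[5,0,-6],"twist":[0,0,0]},{"claw":15,"xyz":[10.5,0,-11.5],"twist":[0,0,0]},{"claw":15,"xyz":[16.5,0,-17],"twist":[0,0,0]},{"claw":15,"xyz":[22.5,0,-22],"twist":[0,0,0]},{"claw":15,"xyz":[29,0,-27],"twist":[0,0,0]},{"claw":15,"xyz":[35.5,0,-31],"twist":[0,0,0]},{"claw":15,"xyz":[42.5,0,-34.5],"twist":[0,0,0]},{"claw":15,"xyz":[50,0,-38],"twist":[0,0,0]}]'
python3 -m handwheel '[{"claw":15,"xyz":[7,0,-3],"twist":[0,0,0]},{"claw":15,"xyz":[15,0,-5],"twist":[0,0,0]},{"claw":15,"xyz":[22.5,0,-7],"twist":[0,0,0]},{"claw":15,"xyz":[30,0,-8],"twist":[0,0,0]},{"claw":15,"xyz":[38,0,-9],"twist":[0,0,0]},{"claw":15,"xyz":[46,0,-9],"twist":[0,0,0]},{"claw":15,"xyz":[54,0,-9],"twist":[0,0,0]},{"claw":15,"xyz":[62,0,-8],"twist":[0,0,0]}]'
python3 - <<'E'
from h import *
crop("side",160,310,160,280,5,"s6.png")
E
```

```text
time_s: 9.12
tcp_pos: [0.5341, 0.164, 0.1238]
tcp_rot: [[0.236, 0.972, 0.001], [0.972, -0.236, -0.0], [0.0, 0.001, -1.0]]
contact_force: [0.7, -0.9, -1.6]
grip_width: 0.0226
gripper_force: 20.0
time_s: 9.78
tcp_pos: [0.5496, 0.2251, 0.132]
tcp_rot: [[0.236, 0.972, 0.003], [0.972, -0.236, 0.002], [0.002, 0.003, -1.0]]
contact_force: [3.7, -1.9, 5.5]
grip_width: 0.0227
gripper_force: 20.0
```

View pics/s6.png

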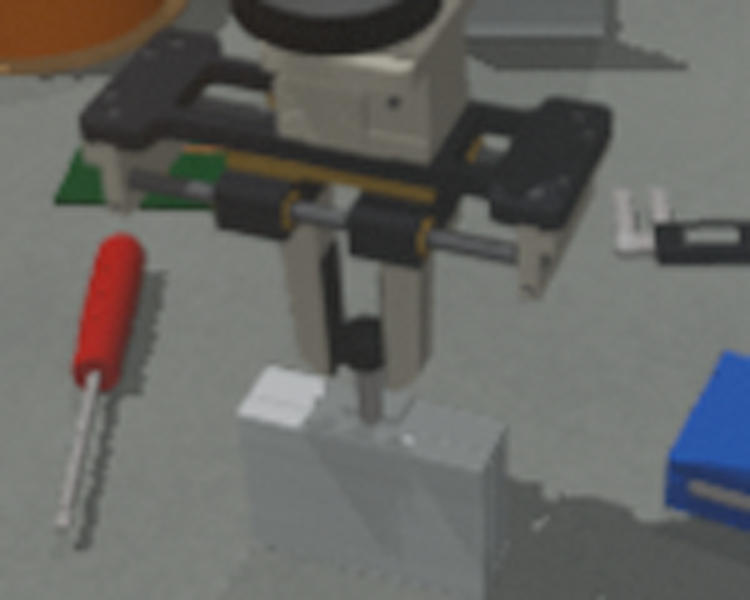

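It stands upright on its hinge edge with the lid shut. Now over to 120°, then 150°.

```bash
python3 -m handwheel '[{"claw":15,"xyz":[8,0,-1.5],"twist":[0,0,0]},{"claw":15,"xyz":[16,0,-2],"twist":[0,0,0]},{"claw":15,"xyz":[24,0,-2],"twist":[0,0,0]},{"claw":15,"xyz":[31.5,0,-1],"twist":[0,0,0]},{"claw":15,"xyz":[39.5,0,0],"twist":[0,0,0]},{"claw":15,"xyz":[47,0,2],"twist":[0,0,0]},{"claw":15,"xyz":[54.5,0,4.5],"twist":[0,0,0]},{"claw":15,"xyz":[62,0,7.5],"twist":[0,0,0]}]'
python3 -m handwheel '[{"claw":15,"xyz":[7.5,0,3],"twist":[0,0,0]},{"claw":15,"xyz":[14.5,0,7],"twist":[0,0,0]},{"claw":15,"xyz":[21,0,11],"twist":[0,0,0]},{"claw":15,"xyz":[27.5,0,15.5],"twist":[0,0,0]},{"claw":15,"xyz":[33.5,0,20.5],"twist":[0,0,0]},{"claw":15,"xyz":[39.5,0,26],"twist":[0,0,0]},{"claw":15,"xyz":[45,0,31.5],"twist":[0,0,0]},{"claw":15,"xyz":[50,0,37],"twist":[0,0,0]}]'
python3 - <<'E'
from h import *
crop("side",150,300,180,300,5,"s7.png")
E
```

```text
time_s: 10.5
tcp_pos: [0.5626, 0.2866, 0.1241]
tcp_rot: [[0.235, 0.972, 0.0], [0.972, -0.235, 0.003], [0.003, -0.0, -1.0]]
contact_force: [1.2, 2.2, 4.6]
grip_width: 0.0229
gripper_force: 20.0
time_s: 11.17
tcp_pos: [0.5738, 0.3339, 0.0857]
tcp_rot: [[0.235, 0.972, -0.001], [0.972, -0.235, 0.001], [0.001, -0.001, -1.0]]
contact_force: [-0.5, 3.8, 2.9]
grip_width: 0.0228
gripper_force: 20.0
```

View pics/s7.png

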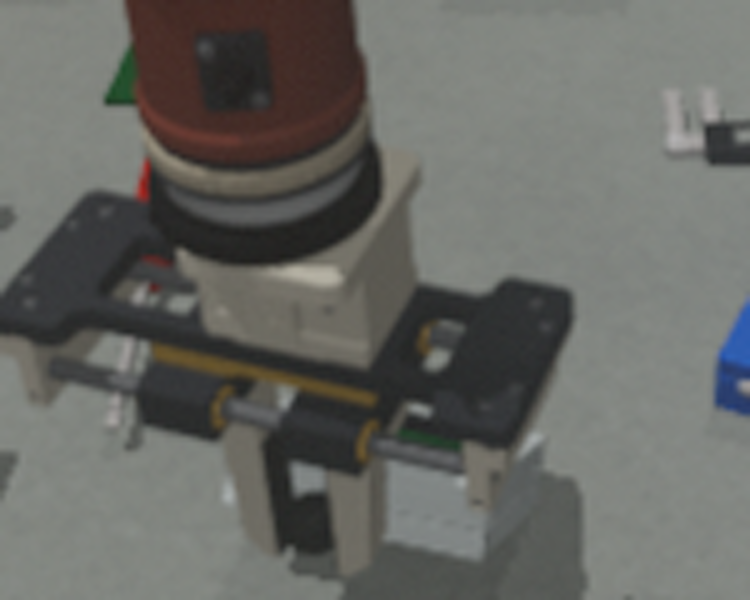

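```bash
python3 -m handwheel '[{"claw":15,"xyz":[5,0,6],"twist":[0,0,0]},{"claw":15,"xyz":[9,0,13],"twist":[0,0,0]},{"claw":15,"xyz":[13,0,20],"twist":[0,0,0]},{"claw":15,"xyz":[16.5,0,27],"twist":[0,0,0]},{"claw":15,"xyz":[19.5,0,34],"twist":[0,0,0]},{"claw":15,"xyz":[22,0,41.5],"twist":[0,0,0]},{"claw":15,"xyz":[23.5,0,48],"twist":[0,0,0]},{"claw":15,"xyz":[25,0,53],"twist":[0,0,0]}]'
python3 - <<'E'
from h import *
xf=np.array([.23,.973,0]); O=np.array([.5344,.1693,0])
print(tool(O+xf*.192+[0,0,.0022],1.339)); 
crop("side",130,290,190,310,5,"s8.png")
E
```

```text
time_s: 11.88
tcp_pos: [0.58, 0.3551, 0.0319]
tcp_rot: [[0.236, 0.972, -0.002], [0.972, -0.236, -0.003], [-0.004, -0.001, -1.0]]
contact_force: [-0.4, -1.1, -1.4]
grip_width: 0.0227
gripper_force: 20.0
(array([ 0.6, -1.6,  4.7]), np.float64(-0.007))
```

View pics/s8.png

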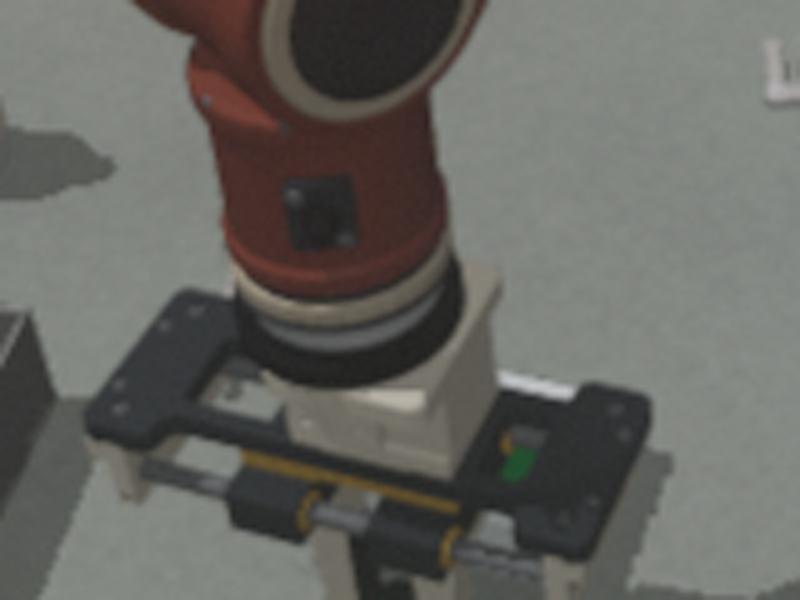

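I miscounted: that was my 11th picture and the limit was 10, so I'll view no more and check by numbers from here. It shows the gripper over the nearly flat frame, with board green at (520,462) through the window. I'll lower the last few millimetres.

```bash
python3 -m handwheel '[{"claw":15,"xyz":[0,0,1],"twist":[0,0,0]},{"claw":15,"xyz":[0,0,2],"twist":[0,0,0]},{"claw":15,"xyz":[0,0,3],"twist":[0,0,0]},{"claw":15,"xyz":[0,0,4],"twist":[0,0,0]},{"claw":15,"xyz":[0,0,4.5],"twist":[0,0,0]},{"claw":15,"xyz":[0,0,4.5],"twist":[0,0,0]},{"claw":15,"xyz":[0,0,4.5],"twist":[0,0,0]}]'
```

```text
time_s: 12.52
tcp_pos: [0.5805, 0.3563, 0.0292]
tcp_rot: [[0.236, 0.972, -0.0], [0.972, -0.236, -0.001], [-0.001, 0.0, -1.0]]
contact_force: [-0.3, -1.7, -2.0]
grip_width: 0.023
gripper_force: 20.0
```

```bash
python3 -m handwheel '[{"claw":15,"xyz":[0,0,1],"twist":[0,0,0]},{"claw":15,"xyz":[0,0,2],"twist":[0,0,0]},{"claw":15,"xyz":[0,0,2],"twist":[0,0,0]},{"claw":15,"xyz":[0,0,2],"twist":[0,0,0]}]'
python3 -m handwheel '[{"claw":15,"xyz":[0,0,1],"twist":[0,0,0]},{"claw":15,"xyz":[0,0,1.5],"twist":[0,0,0]},{"claw":15,"xyz":[0,0,1.5],"twist":[0,0,0]},{"claw":15,"xyz":[0,0,1.5],"twist":[0,0,0]}]'
```

```text
time_s: 12.85
tcp_pos: [0.5807, 0.3569, 0.0273]
tcp_rot: [[0.236, 0.972, 0.0], [0.972, -0.236, 0.0], [0.0, 0.0, -1.0]]
contact_force: [0.0, -1.1, -1.5]
grip_width: 0.0229
gripper_force: 20.0
time_s: 13.18
tcp_pos: [0.5807, 0.357, 0.0265]
tcp_rot: [[0.236, 0.972, 0.001], [0.972, -0.236, 0.0], [0.001, 0.001, -1.0]]
contact_force: [-0.8, -2.8, 3.5]
grip_width: 0.0228
gripper_force: 20.0
```

The bench now carries the frame and the ball is at its expected height. Release and lift.

```bash
python3 -m handwheel '[{"claw":26,"xyz":[0,0,0],"twist":[0,0,0]},{"claw":40,"xyz":[0,0,0],"twist":[0,0,0]},{"claw":50,"xyz":[0,0,0],"twist":[0,0,0]},{"claw":50,"xyz":[0,0,0],"twist":[0,0,0]},{"claw":50,"xyz":[0,0,-15],"twist":[0,0,0]},{"claw":50,"xyz":[0,0,-40],"twist":[0,0,0]},{"claw":50,"xyz":[0,0,-80],"twist":[0,0,0]},{"claw":50,"xyz":[0,0,-120],"twist":[0,0,0]}]'
python3 -m handwheel '[{"claw":50,"xyz":[0,40,0],"twist":[0,0,0]},{"claw":50,"xyz":[0,80,-10],"twist":[0,0,0]},{"claw":50,"xyz":[0,120,-20],"twist":[0,0,0]},{"claw":50,"xyz":[0,150,-20],"twist":[0,0,0]},{"claw":50,"xyz":[0,150,-20],"twist":[0,0,0]}]'
python3 - <<'E'
from h import *
xf=np.array([.23,.973,0]); yf=np.array([-.973,.23,0]); O=np.array([.5344,.1693,0])
for n in("side","top"):
    s=vision.snapshot(n); cv2.imwrite(f"pics/f_{n}.png",s[:,:,::-1])
    e=O+xf*.192+[0,0,.016]; u,v=proj(n,e).astype(int); x0,y0=u-20,v-20
    m=(s[y0:y0+40,x0:x0+40].max(2)<60).astype(np.uint8); k,l,st,c=cv2.connectedComponentsWithStats(m)
    for i in range(1,k):
        if st[i,4]>15: print(n,"ball",st[i].tolist(),(c[i]+[x0,y0]).round(1),"expected",(u,v),ray(n,c[i]+[x0,y0],.016).round(4))
    P=O+xf*.112+[0,0,.032]
    print("expected tray corners",[proj(n,P+xf*a+yf*b).round(0).tolist() for a,b in((.04,.055),(.04,-.055),(-.04,-.055),(-.04,.055))])
    hsv=cv2.cvtColor(s,cv2.COLOR_RGB2HSV); u,v=proj(n,P).astype(int)
    a=hsv[v-35:v+35,u-35:u+35]; w=((a[...,1]<28)&(a[...,2]>155)).astype(np.uint8); g=((a[...,0]>45)&(a[...,0]<85)&(a[...,1]>90)).astype(np.uint8)
    for nm,mm in(("light",w),("green",g)):
        k,l,st,c=cv2.connectedComponentsWithStats(mm)
        for i in range(1,k):
            if st[i,4]>25: print(n,nm,int(st[i,4]),(c[i]+[u-35,v-35]).round(1), np.round(cv2.boxPoints(cv2.minAreaRect(np.argwhere(l==i)[:,::-1].astype(np.float32)))+[u-35,v-35],1).tolist())
E
```

```text
time_s: 13.85
tcp_pos: [0.5798, 0.3567, 0.1469]
tcp_rot: [[0.235, 0.972, -0.002], [0.972, -0.235, -0.001], [-0.001, -0.002, -1.0]]
contact_force: [0.9, 0.2, -1.1]
grip_width: 0.0498
gripper_force: 0.0
time_s: 14.27
tcp_pos: [0.733, 0.3158, 0.1662]
tcp_rot: [[0.244, 0.97, 0.007], [0.97, -0.244, -0.002], [-0.0, 0.008, -1.0]]
contact_force: [-0.5, -1.4, -1.2]
grip_width: 0.0503
gripper_force: 0.0
side ball [14, 15, 12, 13, 118] [209.4 314.3] expected (np.int64(210), np.int64(313)) [0.5795 0.3572 0.016 ]
expected tray corners [[244.0, 299.0], [192.0, 286.0], [209.0, 259.0], [257.0, 270.0]]
side light 197 [224.  268.6] [[195.6, 261.0], [253.9, 256.7], [255.4, 275.8], [197.0, 280.1]]
side green 440 [225.7 279. ] [[206.2, 283.6], [209.8, 268.0], [245.2, 276.2], [241.6, 291.8]]
top ball [31, 9, 9, 31, 99] [205.7 169.1] expected (np.int64(190), np.int64(163)) [0.5615 0.3085 0.016 ]
top ball [16, 17, 8, 7, 40] [189.8 162.7] expected (np.int64(190), np.int64(163)) [0.5795 0.357  0.016 ]
expected tray corners [[197.0, 183.0], [207.0, 148.0], [233.0, 155.0], [223.0, 190.0]]
top light 98 [205.9 173.4] [[188.5, 155.7], [207.2, 148.9], [221.6, 188.8], [202.9, 195.5]]
top green 183 [216.2 169.8] [[211.0, 157.0], [221.5, 156.5], [222.8, 181.8], [212.2, 182.3]]
```

Both views place the ball at (0.5795, 0.357) on the 16 mm plane, so the frame lies flat on a shut lid. Board green shows through the window and the gripper is clear. Handing in.

```bash
python3 -c "
from workcell import manip
print(manip.hand_in())"
```

```text
the job is handed in; nothing more can be done
None
```

The loaded frame is shut, turned over under control and lying flat on its lid with the board inside, handed in at about 14 s; no verdict came back, and I viewed 11 pictures against the limit of 10 by miscounting.

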